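# Tip the slide box label-up on the label reader and scan it

## Robot

A 6-joint arm with a two-finger parallel gripper is mounted at the origin on the work surface. World frame = base frame: x ahead of the robot, y to its left, z up, the work surface at z = 0. Lengths are in mm, angles in degrees, forces in N, time in s.
With the tool pointing down it reaches from about 350 to 850 mm from the base axis. Payload 8.1 kg.
Tool frame: the origin (TCP) lies at the very end of the fingers, on their centre line; the grasp point (between the pads) lies 19 mm behind it (tcp_to_grasp is the distance from the TCP to the grasp point, in mm); z points along the fingers, x is the direction in which the jaws open and shut, and the axes are right-handed (so a half turn about z gives the same grasp; the last joint's range is limited). The gripper opens to 85 mm and grips with 20 to 120 N. Pads are 22 mm wide; open, the fingers measure 114 mm over their backs; the gripper's body (76 mm by 85 mm) begins 54 mm behind the grasp point. The pads swing forward as they close: fully open they stand 13 mm farther back than shut.
Start: joints at [67.414, 7.471, 85.268, -0, 87.261, -4.893], TCP at [182.328, 571.631, 231.292] pointing down, gripper open.
Joint ranges: [-169.43, 169.43], [-51.17, 129.36], [1.28, 143.12], [-76.62, 256.62], [0, 156.53], [-152.29, 152.29]. Speed limits (degrees/s): [136.94, 136.94, 159.86, 180, 180, 180].

## Interface

Orientations are given as [roll, pitch, yaw] about the fixed x, y, z axes, in that order (R = Rz(yaw) Ry(pitch) Rx(roll)).
In Python, from bench import * gives the robot as it stands. The module is installed in compiled form; this text tells all that it offers.
- The arm moves only by the tool apply_moves, never from a script. Its argument "targets" is text: rows parted by semicolons, each of 7 numbers parted by spaces: the turn, a rotation vector about the tool's x, y, z in rad, then the shift along the tool's x, y, z in cm, then the finger opening in cm, from 0 to 8.54. A call has exactly 5 rows; each row is the pose to reach, as a shift and turn from the pose commanded when the call began, along the tool's axes at that moment; what a row does not reach only later rows make up. A row lasts 1/10 s, in which the tool goes at most 50 mm and 8.59 degrees, less where a joint would pass 70% of its speed; a pose out of reach is approached as far as the arm can. A call with a gripper value outside its range is refused whole. The fingers move at their own pace and stop on an object; "force" is the grip in N (left out, the last holds). Time passes only in rows, so rows that repeat a pose let the fingers close, or fill a call up. It gives the time, the measured TCP pose, the force and the opening at its end, in the units of the state.
- sense(): the state, without advancing time (a new reading comes with each control period).
- snapshot(name): name is "scene" or "top" or "wrist"; returns the picture (400x640x3 uint8, red, green, blue); there is no depth.
- camera_model(name): a dict with "fx", "fy", "cx", "cy" (pixels), "position" and "attitude" of the camera in the world; the wrist camera has in their place "T_tool_cam" (4x4, takes a point from camera to tool coordinates, whose origin is the TCP and whose axes are the tool frame's). Camera axes: x right, y up, looking along -z (the intrinsics and any distortion apply to the point x, -y, -z); pixel columns grow to the right and rows downward; lengths in mm; the calibration is good to about 2 mm. A picture is of the moment at which its call begins: read the wrist's pose just before it. camera_model takes no time and is no camera call.
- hand_in(): hands the job in, once; it reports no verdict.
Trained networks look in the newest picture that a camera, given by its name, has taken for a name from the list of things; names that differ only in an ending like _2 or _b are one class to them, and where a whole thing is asked for, a point or a joint stands for the part that bears it (a point fixed in the world has none). Each returns a list of dicts, best first, with "confidence" (0 to 1); they miss things now and then, are a little off and sometimes report something else, mostly with a low value. They report only what shows in the picture. A call takes as long as a camera call. They do not tell look-alikes from the thing itself.
- recognise(camera, query): "at" ([row, column] in pixels, amid what is visible of it).
- place_of(camera, query): "at" ([row, column] in pixels: a listed point, or the origin of a listed thing).
The state is a dict: "time": time; "joint_pos": joint angles; "qd": joint speeds; "joint_efforts": joint torques, N m; "tool_pos": TCP position; "tcp_rot": TCP orientation; "ft_force": force on the tool from outside, world axes, zero at the start; "wrist_torque": the same for the moment, N m; "finger_gap": finger opening in mm.
Only numpy, scipy, OpenCV 4.12 (cv2) and the standard library are available. Lean on these libraries where they do the work, as an engineer would, in place of code of your own. Each camera call takes 0.05 s, during which the arm holds its last target. There are 200 camera calls.

## Task

The blue-labelled slide box stands on edge on the label reader: push it over so that it lies flat on the deck with its blue label facing up, then push it along the deck until its leading end is flush and square against the reader's blue fence, and after that press the green scan button fully down and leave it. Only push and press, never lift the box off the deck, and do not disturb the other things on the bench.

Things in the scene. Friction and masses are not known exactly. Their poses are not given: they have to be found in the camera images.
- reader: Label reader, fixed, position and yaw vary. Origin at bench level; x points along the deck to the fence, y across, z up. Flat grey deck: top 10 mm above the bench, x -125 to 140, y -100 to 100 mm. Blue fence: face (looking to -x) at x = 105 mm, y -90 to 90, top 32 mm above the bench. Behind it (x 119 to 182) a white housing with blue top, 69 mm tall.
- slide_box: White slide box, loose, about 0.24 kg: 36 mm thick (x), 84 wide (y), 100 long (z). It starts on end on the deck, z up; origin: centre of that end. The BLUE label is on its face at x = -18 mm (and wraps 10 mm over the top end), which looks away from the fence within 20 degrees. Pushed near the top of that face it tips over and drops label up, z to the fence, about 2 to 6 cm short of it.
- slide_box_mid (a point): Centre of the slide box (x = 0, y = 0, z = 50 mm in its frame), with its axes.
- scan_unit: Small grey button housing fixed on the bench to the left or the right of the reader, 80 x 70 mm, 30 mm tall; origin at the centre of its underside.
- scan_button_top (a point): Centre of the top face of the green scan button (30 mm across), which faces up on the scan unit.
- scan_button (a joint): Travel of the scan button in m: 0 = up, 0.006 = fully down; springs back; about 5 N to press fully.
- other_box: other slide box with an ORANGE label (white, 36 x 84 x 100 mm, loose, standing on edge on the bench). Origin at the centre of its underside. To be left alone.
- blue_bottle: glass reagent bottle with blue cap, 68 mm across, about 150 mm tall, loose, standing on the bench. Origin at the centre of its underside. To be left alone.
- amber_jar: amber jar with black lid, 64 mm across, about 85 mm tall, loose, standing on the bench. Origin at the centre of its underside. To be left alone.
- beaker: empty glass beaker, 72 mm across, 85 mm tall, loose, standing on the bench. Origin at the centre of its underside. To be left alone.
- timer: red lab timer, 62 x 75 x 22 mm, loose, lying on the bench. Origin at the centre of its underside. To be left alone.
Mind the look-alikes: they are no part of the job. What is shaped like the scan_unit but red is not meant.

How it is judged (in metres and radians):
On the way, in this order (a step that is already met when the one before it is completed fails the run):
1. the slide box has been tipped and lies flat on the deck, label up (angle between slide_box's own x axis and vertical above 3.05 rad and height (world z) of slide_box_mid below 0.034 m), for 0.2 s.
2. its leading end is flush and square against the fence, while the scan button is up (all of step 1 and x of slide_box_mid in the frame of reader between 0.051 and 0.06 m and y of slide_box_mid in the frame of reader between -0.07 and 0.07 m and angle between the z axis of slide_box and the x axis of reader, either way round below 0.06 rad and value of joint scan_button below 0.002 m), for 0.2 s.
3. the scan button is pressed down, the box staying flush (all of step 1 and x of slide_box_mid in the frame of reader between 0.051 and 0.06 m and y of slide_box_mid in the frame of reader between -0.07 and 0.07 m and angle between the z axis of slide_box and the x axis of reader, either way round below 0.06 rad and value of joint scan_button above 0.0045 m), for 0.05 s.
At the end, for the whole second after the job is handed in: The slide box lies at rest flat on the deck (within about 5 degrees), blue label up, its leading end within about 4 mm of the fence and square to it within 3.4 degrees, its centre within 70 mm of the fence's middle; the scan button has been pressed at least 4.5 mm after that and is up again (all of step 2 and linear speed of slide_box below 0.02 m/s and angular speed of slide_box below 0.2 rad/s); the robot touches nothing.
It fails at once if the slide box is lifted off the deck (height (world z) of slide_box_mid above 0.078 m or (angle between slide_box's own x axis and vertical above 3.05 rad and height (world z) of slide_box_mid above 0.042 m)).
It fails at once if the slide box falls off the deck or label down (height (world z) of slide_box_mid below 0.02 m or angle between slide_box's own x axis and vertical below 0.5 rad).
It fails at once if another thing on the bench is moved by more than 30 mm or knocked over (distance of any of other_box, blue_bottle, amber_jar, beaker, timer from where it was at the start of the episode above 0.03 m or angle between any of other_box, blue_bottle, amber_jar, beaker, timer's own z axis and vertical above 0.5 rad).
It also fails if it takes over 59 s, if anything falls off the work surface, if the arm or the gripper's body presses on something with over 40 N, if the wrist force passes 120 N, or if a joint passes its speed limit or range.

## Working session

There is one attempt and no reset: what is moved stays moved. The work goes in short steps, Python scripts to look and compute and a tool call to move; the robot and the scene stay as the last step left them, time stands still between calls to the robot, and variables do not carry over. Pictures are saved under pics/ and viewed, about 8 in all and at most 12, crops included, and the job is handed in when it is done.

Besides the shell and the picture viewer there is one more tool, called after "Call:" as name(argument=value, ...) on one line, values as JSON. apply_moves: Moves the arm, as the interface text tells. Its arguments: {"type":"object","properties":{"targets":{"type":"string"},"force":{"type":"number"}},"required":["targets"]}

```bash
mkdir -p pics; python3 - <<'E'
from bench import *
import cv2,numpy as np
for c in("scene","top"):
    im=snapshot(c); cv2.imwrite(f"pics/{c}0.png",im[:,:,::-1])
    m=camera_model(c); print(c,m)
    for q in("reader","slide_box_mid","slide_box","scan_unit","scan_button_top","other_box"):
        print(q,[(np.round(d["at"]).tolist(),round(d["confidence"],2)) for d in place_of(c,q)][:3])
print(camera_model("wrist")); print(sense())
E
```

```text
scene {'fx': 506.6191465580503, 'fy': 506.6191465580503, 'cx': 309.0097756232673, 'cy': 204.86308809051752, 'position': array([1277.83914239,  580.47837727, 1159.71543245]), 'attitude': array([ 38.95135282,   1.05203407, 127.65120382])}
reader [([221.0, 311.0], 0.9)]
slide_box_mid [([198.0, 315.0], 0.77)]
slide_box [([211.0, 319.0], 0.63), ([225.0, 308.0], 0.24)]
scan_unit [([162.0, 246.0], 0.69), ([195.0, 232.0], 0.62)]
scan_button_top [([184.0, 226.0], 0.59), ([149.0, 244.0], 0.4)]
other_box [([263.0, 458.0], 0.93)]
top {'fx': 447.6606130940121, 'fy': 447.6606130940121, 'cx': 327.6261736655536, 'cy': 198.7947397315437, 'position': array([ 331.68858357,    7.81645832, 1538.52670713]), 'attitude': array([ 1.01804422e+01, -1.56949573e-02, -9.03033180e+01])}
reader [([200.0, 317.0], 0.67)]
slide_box_mid [([206.0, 322.0], 0.89)]
slide_box [([215.0, 326.0], 0.67)]
scan_unit [([185.0, 392.0], 0.58), ([221.0, 405.0], 0.57)]
scan_button_top [([219.0, 409.0], 0.45), ([181.0, 395.0], 0.44)]
other_box [([241.0, 201.0], 0.86)]
{'fx': 301.31944845995, 'fy': 301.31944845995, 'cx': 323.91060099300
[... 350 characters left out ...]
00e+00,
         1.00000000e+00]])}
{'time': 0.7, 'joint_pos': array([ 6.74146912e+01,  7.46828472e+00,  8.52652110e+01, -1.92650164e-03,
        8.72616141e+01, -4.89262676e+00]), 'qd': array([0.01339685, 0.02891038, 0.01433527, 0.02570488, 0.06092645,
       0.03232976]), 'joint_efforts': array([ 2.09180085e-03, -5.69144905e+01, -5.00757694e+01,  7.39325060e-05,
        1.09632630e-03,  7.32434137e-05]), 'tool_pos': array([182.34286949, 571.64848368, 231.34713277]), 'tcp_rot': array([ 1.79997666e+02, -4.70830035e-03,  7.23074101e+01]), 'ft_force': array([-0.30313122, -0.13520028,  0.50589122]), 'wrist_torque': array([ 0.00671186,  0.0239061 , -0.0077627 ]), 'finger_gap': 85.52268511664434}
```

```bash
python3 - <<'E'
import cv2,numpy as np
t=cv2.imread("pics/top0.png")[110:310,170:470]; s=cv2.imread("pics/scene0.png")[90:320,170:500]
cv2.imwrite("pics/t1.png",cv2.resize(t,None,fx=2.66,fy=2.66,interpolation=cv2.INTER_CUBIC))
cv2.imwrite("pics/s1.png",cv2.resize(s,None,fx=2.4,fy=2.4,interpolation=cv2.INTER_CUBIC))
E
```

```text
(no output)
```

View pics/t1.png

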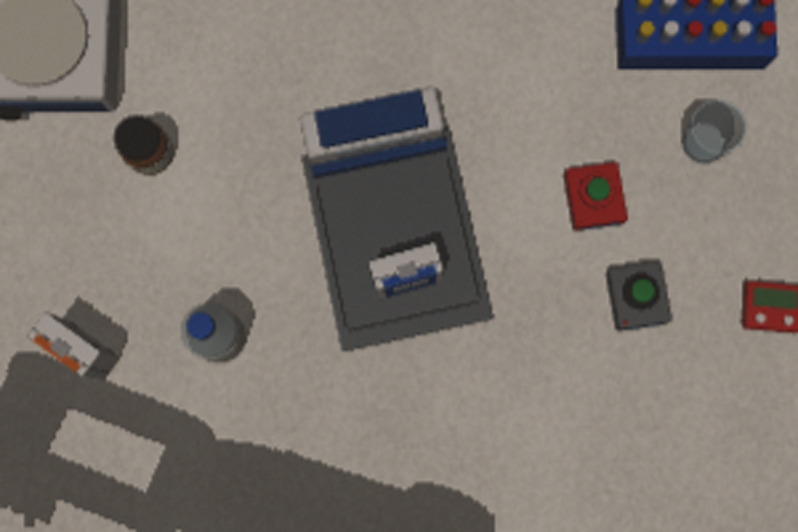

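View pics/s1.png

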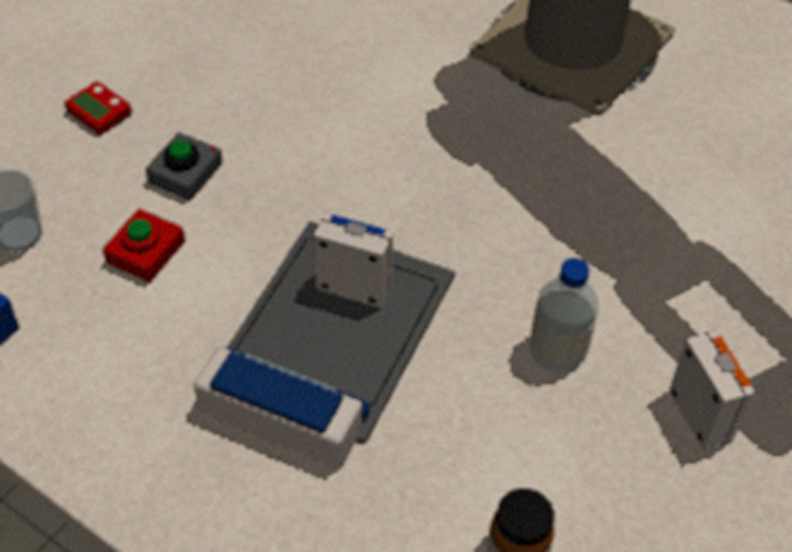

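```bash
cat > h.py <<'E'
from bench import *
import cv2,numpy as np
from scipy.spatial.transform import Rotation as R
from scipy.optimize import least_squares
def cam(name,s=None):
    m=camera_model(name)
    if name!="wrist": return m,R.from_euler("xyz",m["attitude"],degrees=True).as_matrix(),np.array(m["position"])
    s=s or sense(); Rt=R.from_euler("xyz",s["tcp_rot"],degrees=True).as_matrix(); T=m["T_tool_cam"]
    return m,Rt@T[:3,:3],Rt@T[:3,3]+s["tool_pos"]
def ray(c,row,col):
    m,Rc,p=c; d=Rc@np.array([(col-m["cx"])/m["fx"],-(row-m["cy"])/m["fy"],-1]); return p,d/np.linalg.norm(d)
def onz(c,row,col,z):
    p,d=ray(c,row,col); return p+d*(z-p[2])/d[2]
def proj(c,P):
    m,Rc,p=c; q=(np.atleast_2d(P)-p)@Rc; return np.c_[m["cy"]-m["fy"]*q[:,1]/-q[:,2],m["cx"]+m["fx"]*q[:,0]/-q[:,2]]
def tri(rays):
    A=0;b=0
    for p,d in rays: M=np.eye(3)-np.outer(d,d);A=A+M;b=b+M@p
    return np.linalg.solve(A,b)
E
python3 - <<'E'
from h import *
t=cam("top");s=cam("scene")
print("btn",tri([ray(t,219,409),ray(s,149,244)]),"mid",tri([ray(t,206,322),ray(s,198,315)]),"boxorig",tri([ray(t,215,326),ray(s,211,319)]),"reader",tri([ray(t,200,317),ray(s,221,311)]))
f=lambda x,y:(110+y/2.66,170+x/2.66)
loc=np.array([[-125,100],[-125,-100],[105,90],[105,-90]])
P=np.array([onz(t,*f(*c),10)[:2] for c in((342,350),(493,318),(313,175),(447,150))])
print(P)
g=lambda v:v[:2]+loc@np.array([[np.cos(v[2]),np.sin(v[2])],[-np.sin(v[2]),np.cos(v[2])]])-P
r=least_squares(lambda v:g(v).ravel(),[350,30,0.2]);print("reader",r.x[:2],np.degrees(r.x[2]));print(g(r.x))
for c in((370,265),(438,243)):print("box top far corner",onz(t,*f(*c),110))
gs=lambda x,y:(90+y/2.4,170+x/2.4)
for c in((316,233),(391,240)):print("scene",onz(s,*gs(*c),110))
for n,c,z in(("bottle",(200,325),150),("jar",(137,138),85),("bottlebase",(215,345),0)):print(n,onz(t,*f(*c),z))
E
```

```text
btn [ 530.0739921  -268.11782722   61.41134289] mid [568.7767176   26.59206634  77.31341969] boxorig [548.0087009   18.12489048  -7.57571622] reader [601.67657736  41.35228004  17.32971558]
[[458.44149397 105.81930977]
 [498.59628523 -88.45338159]
 [688.73908982 145.41170261]
 [721.69028938 -31.28795013]]
reader [601.65915075  34.89965059] 11.696240422491602
[[ 0.5408383   1.66357214]
 [ 0.93065529  0.08904054]
 [-2.50522073 -1.09488236]
 [ 1.03372714 -0.65773028]]
box top far corner [553.00919727  66.06551865 110.        ]
box top far corner [579.67311748 -16.67470547 110.        ]
scene [580.06193012  -7.67306304 110.        ]
scene [537.34055671  67.1542523  110.        ]
bottle [476.89994927 263.01674646 150.        ]
jar [720.14057164 360.68985056  85.        ]
bottlebase [466.58543255 270.50933346   0.        ]
```

Call:
apply_moves(targets="0 0 0 -3.65 3.4 0 5; 0 0 0 -7.3 6.8 0 5; 0 0 0 -10.9 10.2 0 5; 0 0 0 -14.6 13.6 0 5; 0 0 0 -18.2 17 0 5")

```text
time: 1.2
tool_pos: [289.4, 344.9, 231.4]
tcp_rot: [180.0, -0.0, 72.3]
ft_force: [1.2, 0.2, 0.2]
finger_gap: 50.1
```

Call:
apply_moves(targets="0 0 0 -3.65 3.4 0 5; 0 0 0 -7.3 6.8 0 5; 0 0 0 -10.9 10.2 0 5; 0 0 0 -14.6 13.6 0 5; 0 0 0 -18.2 17 0 5")

```text
time: 1.7
tool_pos: [396.1, 119.6, 231.8]
tcp_rot: [179.9, -0.0, 72.3]
ft_force: [0.5, 1.0, 0.1]
finger_gap: 49.7
```

Call:
apply_moves(targets="0 0 -0.12 -3.5 3.2 0 5; 0 0 -0.24 -7 6.4 0 5; 0 0 -0.36 -10.4 9.8 0 5; 0 0 -0.48 -10.4 9.8 0 5; 0 0 -0.57 -10.4 9.8 0 5")

```text
time: 2.2
tool_pos: [457.7, -9.2, 231.2]
tcp_rot: [-180.0, -0.0, 105.0]
ft_force: [0.1, 0.7, -0.1]
finger_gap: 49.7
```

```bash
python3 - <<'E'
from h import *
s=sense();im=snapshot("wrist");cv2.imwrite("pics/w1.png",im[:,:,::-1]);c=cam("wrist",s)
for q in("slide_box_mid","slide_box","scan_button_top","reader"):
    print(q,[(np.round(d["at"]).tolist(),round(d["confidence"],2)) for d in place_of("wrist",q)][:3])
E
```

```text
slide_box_mid [([262.0, 332.0], 0.59)]
slide_box [([244.0, 329.0], 0.76)]
scan_button_top [([287.0, 114.0], 0.93), ([178.0, 77.0], 0.88)]
reader [([178.0, 76.0], 0.49)]
```

View pics/w1.png

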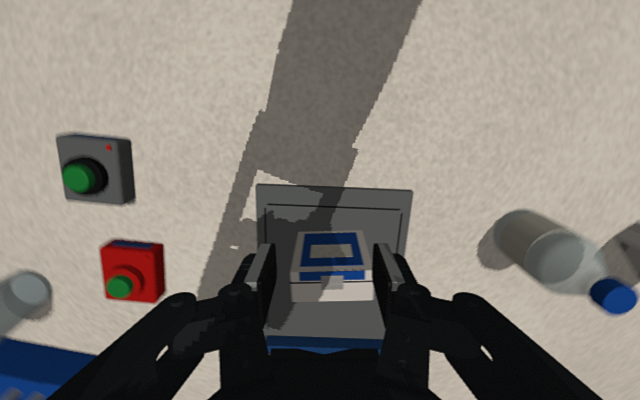

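```bash
python3 - <<'E'
from h import *
c=cam("wrist")
for n,r,k,z in(("base",232,304,10),("base",232,362,10),("topfar",301,292,110),("topfar",300,374,110),("deckR",185,257,10),("deckL",190,413,10),("btn",178,77,40),("fenceR",337,268,32),("fenceL",337,380,32)):print(n,onz(c,r,k,z).round(1))
t=cam("top");s=cam("scene")
print(tri([ray(c,178,77),ray(t,219,409),ray(s,149,244)]),tri([ray(c,178,77),ray(s,149,244)]),tri([ray(c,178,77),ray(t,219,409)]))
im=cv2.imread("pics/w1.png");cv2.imwrite("pics/w1c.png",cv2.resize(im[175:350,220:440],None,fx=3.4,fy=3.4,interpolation=cv2.INTER_CUBIC))
E
```

```text
base [547.   -9.7  10. ]
base [527.4  64.1  10. ]
topfar [580.  -8. 110.]
topfar [557.2  73.5 110. ]
deckR [499.7 -81.7  10. ]
deckL [455.8 109.1  10. ]
btn [ 534.3 -276.9   40. ]
fenceR [705.6 -21.5  32. ]
fenceL [665.5 130.1  32. ]
[ 528.83576098 -268.47774855   56.59754527] [ 529.12535608 -272.07093725   54.34370703] [ 527.82516562 -265.64502415   54.76205482]
```

View pics/w1c.png

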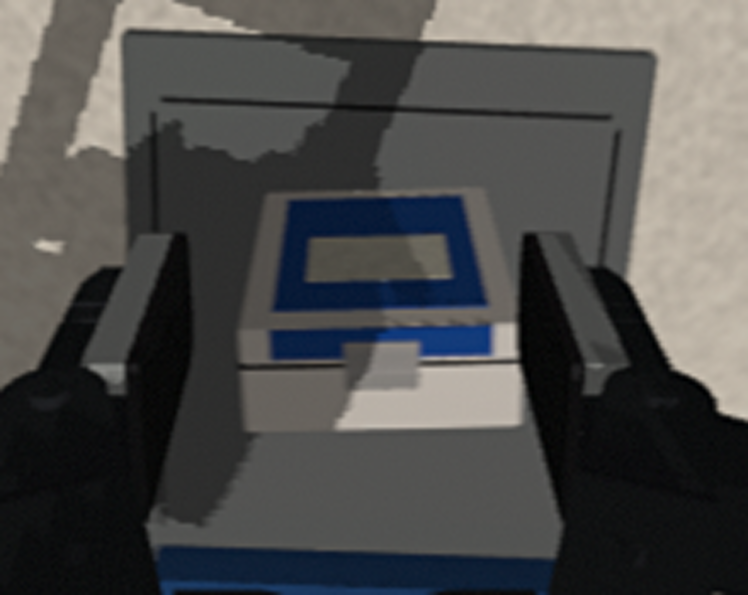

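Call:
apply_moves(targets="0 0 0 0.6 0 4 5; 0 0 0 1.2 0 8 5; 0 0 0 1.2 1 12 5; 0 0 0 1.2 3 14.6 5; 0 0 0 1.2 5 14.6 5")

```text
time: 2.95
tool_pos: [499.3, 18.1, 80.5]
tcp_rot: [-179.6, -0.1, 104.9]
ft_force: [-0.3, 0.1, -0.6]
finger_gap: 49.9
```

Call:
apply_moves(targets="0 0 0 0 0.6 0 5; 0 0 0 0 1.2 0 5; 0 0 0 0 1.8 0 5; 0 0 0 0 2.4 0 5; 0 0 0 0 3 0 5")

```text
time: 3.45
tool_pos: [532.0, 24.9, 85.9]
tcp_rot: [180.0, 0.0, 105.0]
ft_force: [-1.0, 0.3, 0.5]
finger_gap: 49.9
```

Call:
apply_moves(targets="0 0 0 0 0.5 0 5; 0 0 0 0 1 0 5; 0 0 0 0 1.5 0 5; 0 0 0 0 2 0 5; 0 0 0 0 2.5 0 5")

```text
time: 3.95
tool_pos: [556.1, 31.4, 85.2]
tcp_rot: [-180.0, 0.0, 105.0]
ft_force: [-0.0, -0.1, -0.9]
finger_gap: 49.7
```

```bash
python3 - <<'E'
from h import *
im=snapshot("wrist");b=snapshot("scene")
cv2.imwrite("pics/w2.png",np.vstack([cv2.resize(im[:,:,::-1],(480,300)),cv2.resize(b[110:290,180:468,::-1],(480,300))]))
E
```

```text
(no output)
```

View pics/w2.png

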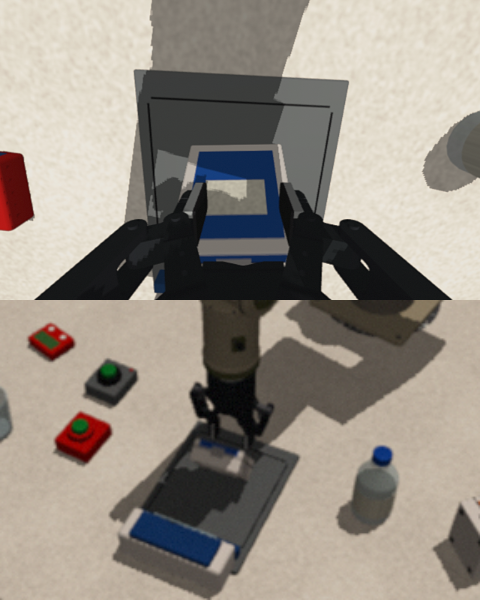

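The box is being tipped but hasn't fallen past balance yet (label at wrist view ~(200,240) of the reduced picture); continue pushing.

Call:
apply_moves(targets="0 0 0 0 0.5 0 5; 0 0 0 0 1 0 5; 0 0 0 0 1.5 0 5; 0 0 0 0 2 0 5; 0 0 0 0 2.5 0 5")

```text
time: 4.55
tool_pos: [580.3, 37.9, 85.3]
tcp_rot: [180.0, 0.0, 105.0]
ft_force: [-0.1, 0.7, 0.6]
finger_gap: 50.3
```

Call:
apply_moves(targets="0 0 0 0 -2 0 5; 0 0 0 0 -5 0 5; 0 0 0 0 -8 0 5; 0 0 0 0 -11 0 5; 0 0 0 0 -13 0 5")

```text
time: 5.05
tool_pos: [452.7, 4.0, 85.0]
tcp_rot: [-179.9, -0.0, 105.0]
ft_force: [0.5, -0.2, 0.5]
finger_gap: 50.3
```

```bash
python3 - <<'E'
from h import *
s=sense();print(s["tool_pos"],s["tcp_rot"]);im=snapshot("wrist");b=snapshot("top")
cv2.imwrite("pics/w3.png",np.vstack([im[100:400,120:520,::-1],cv2.resize(b[130:250,240:400,::-1],(400,300),interpolation=cv2.INTER_CUBIC)]))
E
```

```text
[452.69747804   3.99547112  84.95582882] [-1.79947593e+02 -1.19137950e-02  1.04962164e+02]
```

View pics/w3.png

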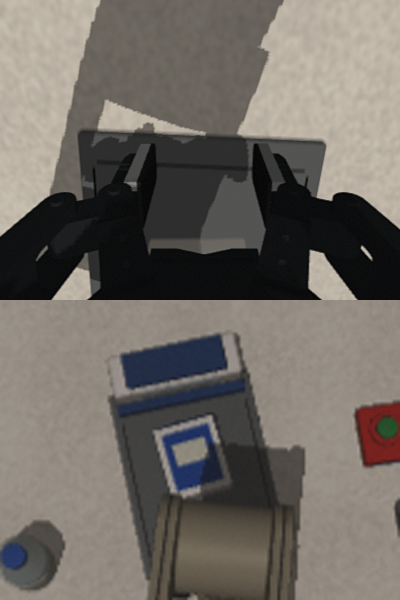

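```bash
python3 - <<'E'
from h import *
t=cam("top");f=lambda x,y:(130+y/2.5,240+x/2.5)
for n,p,z in(("nl",(172,197),46),("nr",(230,186),46),("fl",(153,130),46),("fr",(208,113),46),("fenceL",(118,115),10),("fenceR",(246,91),10),("housL",(120,67),69),("housR",(240,33),69)):print(n,onz(t,*f(*p),z).round(1))
c=cam("wrist");a=onz(c,230,200,10);b=onz(c,242,447,10);print(a,b)
v=b-a;print(np.degrees(np.arctan2(-v[0],v[1])))
E
```

```text
nl [565.7  69.7  46. ]
nr [580.4  -8.7  46. ]
fl [658.4  95.8  46. ]
fr [681.8  20.7  46. ]
fenceL [688. 147.  10.]
fenceR [721.7 -32.5  10. ]
housL [741.  139.7  69. ]
housR [788.1 -23.6  69. ]
[494.39870357 -84.72682509  10.        ] [454.21814134 106.305831    10.        ]
11.878077539909617
```

Call:
apply_moves(targets="0 0 0.054 0 0 3 5; 0 0 0.054 0 0 5 5; 0 0 0.054 0 0 6.3 5; 0 0 0.054 0 0 6.4 5; 0 0 0.054 0 0 6.4 5")

```text
time: 5.65
tool_pos: [454.8, 4.3, 21.5]
tcp_rot: [-180.0, -0.0, 101.9]
ft_force: [-0.2, 0.2, 0.2]
finger_gap: 49.9
```

Call:
apply_moves(targets="0 0 0 0.1 3 0 5; 0 0 0 0.2 6 0 5; 0 0 0 0.2 8 0 5; 0 0 0 0.2 9.5 0 5; 0 0 0 0.2 10 0 5")

```text
time: 6.15
tool_pos: [554.5, 27.1, 23.0]
tcp_rot: [179.8, 0.0, 101.9]
ft_force: [-0.3, -0.1, 0.4]
finger_gap: 50.2
```

Call:
apply_moves(targets="0 0 0 0 0.4 0 5; 0 0 0 0 0.8 0 5; 0 0 0 0 1.2 0 5; 0 0 0 0 1.6 0 5; 0 0 0 0 2 0 5")

```text
time: 6.65
tool_pos: [571.0, 31.0, 21.2]
tcp_rot: [-180.0, -0.0, 101.9]
ft_force: [-1.6, -0.6, 1.9]
finger_gap: 50.3
```

Call:
apply_moves(targets="0 0 0 0 0.3 0 5; 0 0 0 0 0.6 0 5; 0 0 0 0 0.9 0 5; 0 0 0 0 1.2 0 5; 0 0 0 0 1.5 0 5")

```text
time: 7.15
tool_pos: [586.2, 34.0, 21.3]
tcp_rot: [-180.0, 0.0, 101.9]
ft_force: [-2.4, -1.3, 1.1]
finger_gap: 50.4
```

Call:
apply_moves(targets="0 0 0 0 0.1 0 5; 0 0 0 0 0.2 0 5; 0 0 0 0 0.3 0 5; 0 0 0 0 0.4 0 5; 0 0 0 0 0.5 0 5")

```text
time: 7.65
tool_pos: [590.9, 35.0, 21.3]
tcp_rot: [-180.0, -0.0, 101.9]
ft_force: [-2.5, -0.3, 1.1]
finger_gap: 49.9
```

Call:
apply_moves(targets="0 0 0 0 0.1 0 5; 0 0 0 0 0.2 0 5; 0 0 0 0 0.3 0 5; 0 0 0 0 0.4 0 5; 0 0 0 0 0.5 0 5")

```text
time: 8.15
tool_pos: [595.4, 36.0, 21.2]
tcp_rot: [-179.9, -0.0, 101.9]
ft_force: [-7.4, -2.8, 6.0]
finger_gap: 50.1
```

Call:
apply_moves(targets="0 0 0 0 0.05 0 5; 0 0 0 0 0.1 0 5; 0 0 0 0 0.15 0 5; 0 0 0 0 0.15 0 5; 0 0 0 0 0.15 0 5")

```text
time: 8.65
tool_pos: [595.4, 35.9, 21.1]
tcp_rot: [-179.8, -0.0, 101.9]
ft_force: [-12.6, -2.6, 9.5]
finger_gap: 49.9
```

Call:
apply_moves(targets="0 0 0 0 0.1 0 5; 0 0 0 0 0.15 0 5; 0 0 0 0 0.15 0 5; 0 0 0 0 -0.1 0 5; 0 0 0 0 -0.4 0 5")

```text
time: 9.15
tool_pos: [593.7, 35.5, 21.4]
tcp_rot: [179.9, 0.0, 101.9]
ft_force: [-0.4, 0.2, -0.2]
finger_gap: 49.8
```

Call:
apply_moves(targets="0 0 0 0 -2 0 5; 0 0 0 0 -4 -1 5; 0 0 0 0 -6 -5 5; 0 0 0 0 -6 -10 5; 0 0 0 0 -6 -15 5")

```text
time: 9.65
tool_pos: [533.7, 23.2, 172.4]
tcp_rot: [-180.0, -0.0, 101.9]
ft_force: [1.5, -0.1, -0.0]
finger_gap: 50.0
```

```bash
python3 - <<'E'
from h import *
s=sense();print(s["tool_pos"],s["tcp_rot"]);im=snapshot("wrist");b=snapshot("top");c=snapshot("scene")
cv2.imwrite("pics/wf.png",im[:,:,::-1]);cv2.imwrite("pics/tf.png",b[:,:,::-1]);cv2.imwrite("pics/sf.png",c[:,:,::-1])
g=lambda a:cv2.resize(a[:,:,::-1],(400,280),interpolation=cv2.INTER_CUBIC)
cv2.imwrite("pics/w4.png",np.vstack([np.hstack([g(im[180:355,210:460]),g(b[130:242,240:400])]),np.hstack([g(c[150:318,220:460]),g(im[260:400,220:420])])]))
E
```

```text
[533.71228798  23.22204732 172.42818284] [-1.79978775e+02 -1.80845933e-02  1.01860890e+02]
```

View pics/w4.png

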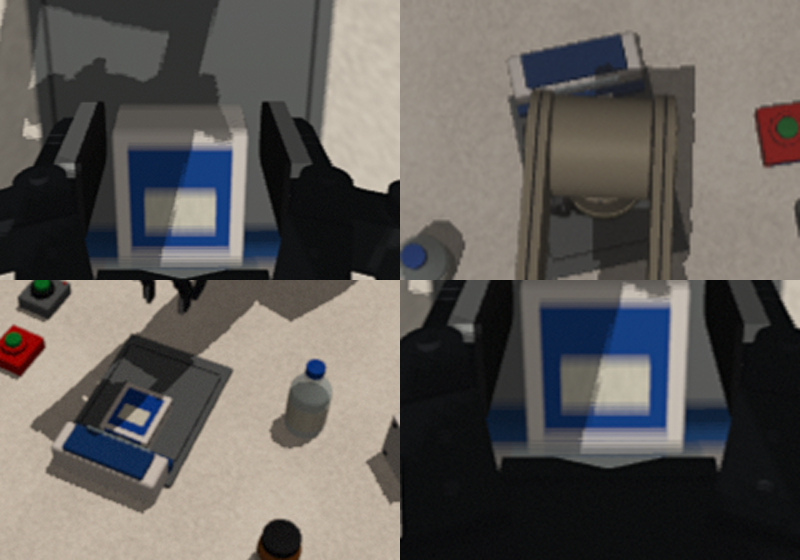

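Call:
apply_moves(targets="0 0 0 -4.5 0 0 0; 0 0 0 -9 -0.5 0 0; 0 0 0 -13.5 -1 0 0; 0 0 0 -18 -1.5 0 0; 0 0 0 -22.5 -1.5 0 0")

```text
time: 10.3
tool_pos: [565.7, -201.7, 169.8]
tcp_rot: [-179.9, -0.0, 101.9]
ft_force: [1.8, -0.1, 1.8]
finger_gap: -0.1
```

Call:
apply_moves(targets="0 0 0 -4.5 0 0 0; 0 0 0 -6.1 0 0 0; 0 0 0 -6.1 0 0 0; 0 0 0 -6.1 0 0 0; 0 0 0 -6.1 0 0 0")

```text
time: 10.8
tool_pos: [578.7, -258.1, 170.7]
tcp_rot: [-180.0, -0.1, 102.0]
ft_force: [0.4, -0.1, -0.2]
finger_gap: -0.1
```

```bash
python3 - <<'E'
from h import *
s=sense();print(s["tool_pos"],s["tcp_rot"],s["ft_force"]);im=snapshot("wrist");c=cam("wrist",s)
P=place_of("wrist","scan_button_top");print(P,place_of("wrist","scan_unit"))
print([onz(c,*P[0]["at"],z).round(1) for z in(30,40,50)])
b=snapshot("top");d=snapshot("scene")
g=lambda a:cv2.resize(a[:,:,::-1],(400,280),interpolation=cv2.INTER_CUBIC)
cv2.imwrite("pics/w5.png",np.vstack([np.hstack([cv2.resize(im[:,:,::-1],(400,250)),cv2.resize(b[130:230,230:390,::-1],(400,250),interpolation=cv2.INTER_CUBIC)]),cv2.resize(d[150:290,200:520,::-1],(800,350),interpolation=cv2.INTER_CUBIC)]))
E
```

```text
[ 578.65319872 -258.08419266  170.67672059] [-1.79968546e+02 -6.19368693e-02  1.01951297e+02] [ 0.36488088 -0.13226433 -0.24375856]
[{'at': [133.4, 320.5], 'confidence': 0.74}] [{'at': [244.8, 338.3], 'confidence': 0.87}, {'at': [124.7, 317.7], 'confidence': 0.68}]
[array([ 530.2, -270.8,   30. ]), array([ 529.1, -270.9,   40. ]), array([ 528.1, -271. ,   50. ])]
```

View pics/w5.png

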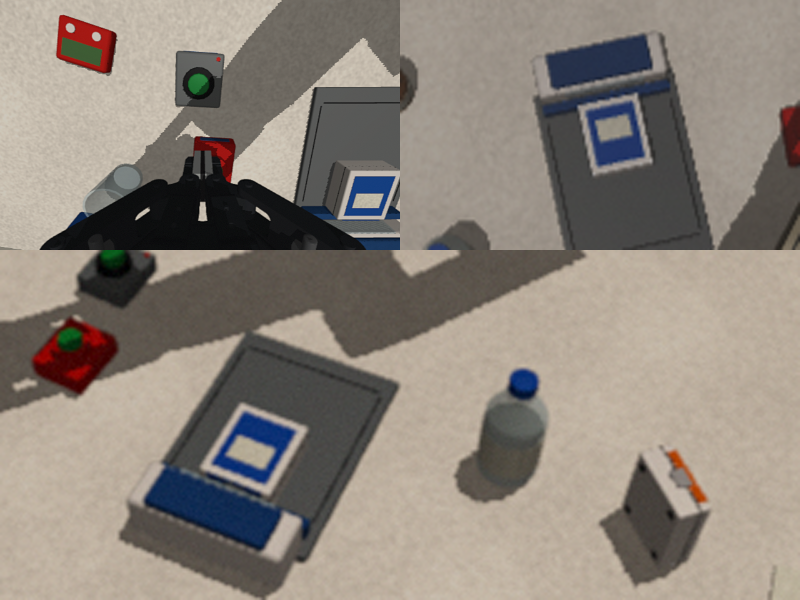

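```bash
python3 - <<'E'
from h import *
def fit(im,c,r0,r1,c0,c1,z):
    hsv=cv2.cvtColor(im,cv2.COLOR_RGB2HSV)
    m=cv2.inRange(hsv,(100,130,60),(130,255,255)); k=np.zeros_like(m);k[r0:r1,c0:c1]=m[r0:r1,c0:c1]
    n,l,st,_=cv2.connectedComponentsWithStats(k); i=1+np.argmax(st[1:,4])
    rr,cc=np.where(l==i); W=np.array([onz(c,a,b,z)[:2] for a,b in zip(rr,cc)],np.float32)
    print(len(W),cv2.minAreaRect(W))
b=snapshot("top");t=cam("top")
fit(b,t,172,205,300,345,46)
fit(b,t,140,168,280,345,69)
w=cv2.imread("pics/wf.png")[:,:,::-1].copy()
m=camera_model("wrist")
c=cam("wrist",dict(tool_pos=np.array([533.71,23.22,172.43]),tcp_rot=[-179.979,-.018,101.861]))
fit(w,c,180,335,280,375,46)
f=lambda x,y:(130+y/2.5,230+(x-400)/2.5)
for p in((593,174),(652,161),(578,108),(636,93)):print(onz(t,*f(*p),46).round(1))
E
```

```text
255 ((653.9309692382812, 46.153079986572266), (75.19852447509766, 62.25326919555664), 11.22596549987793)
37 ((710.2801513671875, 9.263961791992188), (7.5030975341796875, 71.6299819946289), 11.344388008117676)
2318 ((657.6343383789062, 48.11219024658203), (73.88520050048828, 65.52490997314453), 11.845223426818848)
[597.3  75.2  46. ]
[614.8  -4.9  46. ]
[689.2  96.   46. ]
[709.9  16.5  46. ]
```

Call:
apply_moves(targets="0 0 0 -0.2 -3 0 0; 0 0 0 -0.2 -5.1 2 0; 0 0 0 -0.2 -5.1 6 0; 0 0 0 -0.2 -5.1 9.5 0; 0 0 0 -0.2 -5.1 10 0")

```text
time: 11.6
tool_pos: [525.9, -270.1, 66.2]
tcp_rot: [-179.7, -0.3, 101.9]
ft_force: [-1.2, 0.7, -0.5]
finger_gap: -0.4
```

Call:
apply_moves(targets="0 0 0 0 0 0.3 0; 0 0 0 0 0 0.6 0; 0 0 0 0 0 0.9 0; 0 0 0 0 0 1.2 0; 0 0 0 0 0 1.4 0")

```text
time: 12.1
tool_pos: [529.8, -272.5, 58.0]
tcp_rot: [179.9, 0.1, 101.9]
ft_force: [-0.6, 1.0, 0.3]
finger_gap: -0.1
```

Call:
apply_moves(targets="0 0 0 0 0 0.2 0; 0 0 0 0 0 0.3 0; 0 0 0 0 0 0.5 0; 0 0 0 0 0 0.6 0; 0 0 0 0 0 0.7 0")

```text
time: 12.6
tool_pos: [529.4, -272.3, 50.4]
tcp_rot: [180.0, 0.0, 101.9]
ft_force: [-0.5, 1.0, 3.1]
finger_gap: -0.1
```

Call:
apply_moves(targets="0 0 0 0 0 0.1 0; 0 0 0 0 0 0.2 0; 0 0 0 0 0 0.3 0; 0 0 0 0 0 0.3 0; 0 0 0 0 0 0.3 0")

```text
time: 13.1
tool_pos: [529.4, -272.3, 47.5]
tcp_rot: [180.0, 0.0, 101.9]
ft_force: [-2.1, 0.7, 4.5]
finger_gap: 0.2
```

Call:
apply_moves(targets="0 0 0 0 0 0.1 0; 0 0 0 0 0 0.15 0; 0 0 0 0 0 0.2 0; 0 0 0 0 0 0.25 0; 0 0 0 0 0 0.25 0")

```text
time: 13.6
tool_pos: [529.4, -272.4, 45.9]
tcp_rot: [180.0, 0.0, 101.9]
ft_force: [-4.9, 2.7, 12.8]
finger_gap: 0.1
```

Call:
apply_moves(targets="0 0 0 0 0 0.05 0; 0 0 0 0 0 0 0; 0 0 0 0 0 -1 0; 0 0 0 0 0 -4 0; 0 0 0 0 0 -8 0")

```text
time: 14.1
tool_pos: [527.3, -271.0, 122.7]
tcp_rot: [-179.8, -0.2, 101.9]
ft_force: [1.2, -0.6, -0.7]
finger_gap: 0.0
```

Call:
apply_moves(targets="0 0 0 0 0 -2 0; 0 0 0 0 0 -4 0; 0 0 0 0 0 -4 0; 0 0 0 0 0 -4 0; 0 0 0 0 0 -4 0")

```text
time: 14.6
tool_pos: [528.4, -271.7, 163.0]
tcp_rot: [-179.9, -0.1, 101.9]
ft_force: [0.1, -0.3, 0.4]
finger_gap: -0.2
```

```bash
python3 - <<'E'
from h import *
b=snapshot("top");d=snapshot("scene");s=sense();print(s["tool_pos"],s["ft_force"])
cv2.imwrite("pics/f.png",np.vstack([cv2.resize(b[130:260,170:470,::-1],(690,299)),cv2.resize(d[120:260,200:520,::-1],(690,300))]))
E
```

```text
[ 528.4130239  -271.73203317  162.9698556 ] [ 0.21936317 -0.30604777  0.32747595]
```

View pics/f.png

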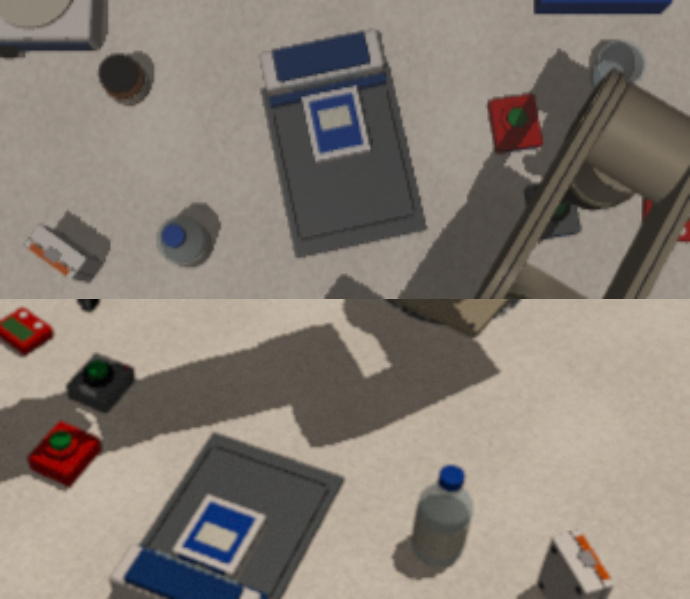

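The box still lies at the fence, label up (top view, about (337,122)). The button is up, and the gripper is clear of everything.

```bash
python3 -c "
from bench import *
print(hand_in())"
```

```text
the job is handed in; nothing more can be done
None
```

I tipped the blue-labelled box over so it lies label up, pushed it against the fence, and pressed the green button on the grey scan unit once before handing in. The hand-in gave no verdict.

- **Box against the fence:** the push ended when the tool stopped moving and the force rose from about 2.5 N to 12.6 N. The two camera fits put the box centre at about 54 and 57 mm in the reader's frame (limits 51–60). Its yaw measured 11.2° and 11.8°, against about 11.9° for the reader (limit 3.4° off).
- **Button:** contact force appeared by about 50 mm height. The button bottomed at about 46 mm with 12.8 N, well over the 5 N needed. I did not read the button travel directly. It was up again in the last picture.
- **Other things:** the bottle, jar, orange-labelled box and red look-alike looked unmoved in the last pictures. The arm covered part of the beaker and timer in the top view, and it never went near them. The gripper was clear of everything, at about 163 mm height with no force on it.
- **Disagreement:** early estimates of the reader's yaw ranged from 11.7° to 14.8°. I used about 11.9°, and the final box yaw agreed with it.

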